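Unlock the profile feed and crank the profile home against its stop

TASK

Pull the long steel locking pin up out of its socket beside the crank and stand it in the aluminium cup, which stays upright. Then turn the two-ended crank clockwise (seen from above), turn after turn, until the spring pad has pushed the white profile fully home against the end stop and is pressing on it. Move the profile only with the crank: do not touch it or the slide, and leave the rivet gun, bottle, carton and cup standing where they are.

Things in the scene. Friction and masses are not known exactly. Their poses are not given: they have to be found in the camera images.
- fixture: Dark steel feed fixture fixed to the bench, plates 12 mm thick. Origin on the bench under the vertical crank axis; z up; x points to the profile channel, which runs along y at x = 160 mm (inside 54 mm wide, floor 20 mm high, walls to 34 mm). Grey gear housing under the crank: 68 mm diameter, to 56 mm high.
- post_top (a point): Top centre of an upright square aluminium post on the fixture, at x = 105, y = 70 mm in its frame: 30 mm wide (foot 45 mm), black cap, 220 mm high. A gripper following the crank's circle cannot pass on that side, where the grips come within about 24 mm of it.
- crank (a joint): Angle in rad, growing clockwise seen from above. In the fixture's frame grip A's bearing is -0.087 - angle (anticlockwise from +x). Starts at 0 to 2.2; with the pin in, the bar hits it near 2.4. 6.28 rad moves the slide 40 mm. The profile meets the stop at about 11.0; hard stop at 13.0, do not lean on it. It stays where left; 2 to 3 N at a grip turns it.
- grip_a (a point): Top centre of grip A, one of two equal upright black cylinders, 24 mm diameter, at the ends of the steel crank bar, 75 mm from the axis. Grips stand from 72 to 135 mm above the bench; the bar (170 x 20 mm) lies at 62 to 72 mm. The grips do not spin on the bar.
- grip_b (a point): Top centre of grip B, at the other end of the bar.
- pin: Plain round steel locking pin, 14 mm diameter, 190 mm long, 0.2 kg, upright in its socket. Origin at its lower end (16 mm above the bench at the start), z along the pin to the upper end (206 mm above the bench).
- socket (a point): Centre of the mouth of the pin's upright tube socket, at x = -52, y = -19 mm in the fixture's frame, 56 mm above the bench; bore 18 mm, 40 mm deep, outside 28 mm.
- cup: Open aluminium cup, 68 mm outside at the rim, slightly narrower below, 90 mm high, wall 4 mm, 0.7 kg. Origin at the centre of its underside; z up.
- profile: White aluminium profile, 50 x 150 x 30 mm (x, y, z), lying loose in the channel along y. Origin at the centre of its underside; the end at -y goes home against the stop. It starts 35 to 54 mm short of it.
- stop (a point): Middle of the face of the steel end stop at the -y end of the channel, 35 mm above the bench; axes as the fixture's. The profile is home when its origin lies 75 mm from here along y.
- carriage: Dark steel slide in the channel, 46 x 35 x 34 mm (to 56 mm high), driven by the crank towards the fixture's -y. Origin at its middle, at bench height.
- pad: Black rubber pad, 44 x 10 x 26 mm, on a spring (0.4 N per mm, 18 mm of travel) on the -y side of the slide; it pushes the profile. Origin at its middle, at bench height.
- rivet_gun: Bystander: rivet gun standing upright on a red round base, 90 mm diameter, 191 mm high, nose to its -x reaching 90 mm. Origin under the base.
- bottle: Bystander: white closed bottle, 60 mm diameter, 150 mm high. Origin at the centre of its underside.
- carton: Bystander: open cardboard box 100 x 80 x 70 mm. Origin at the centre of its underside.
Not all that is in view belongs to the job. What is shaped like the cup but red is not meant.

How it is judged:
By the outcome, as a careful person would: the job done as asked, in the order asked, and still so for the second after the job is handed in, with the robot touching nothing.
It also fails if it takes over 72 s, if anything falls off the work surface, if the arm or the gripper's body presses on something with over 40 N, if the wrist force passes 120 N, or if a joint passes its speed limit or range.

ROBOT

A 7-joint arm with a two-finger parallel gripper is mounted at the origin on the work surface. World frame = base frame: x ahead of the robot, y to its left, z up, the work surface at z = 0. Lengths are in m, angles in rad, forces in N, time in s.
With the tool pointing down it reaches from about 0.4 to 0.875 m from the base axis. Payload 19.3 kg.
Tool frame: the origin (TCP) lies at the very end of the fingers, on their centre line; the grasp point (between the pads) lies 19 mm behind it; z points along the fingers, y is the direction in which the jaws open and shut (so a half turn about z gives the same grasp; the last joint's range is limited). The gripper opens to 85 mm and grips with 20 to 120 N. Pads are 22 mm wide; open, the fingers measure 114 mm over their backs; the gripper's body (76 mm by 85 mm) begins 54 mm behind the grasp point. The pads swing forward as they close: fully open they stand 13 mm farther back than shut.
Start: joints at [-1.199, 0.521, -0.036, 1.599, 0.021, 1.021, -0.113], TCP at [0.267, 0.565, 0.231] pointing down, gripper open.
Joint ranges: [-2.91, 2.91], [-0.3, 2.13], [-1.5, 1.42], [0.17, 2.43], [-1.26, 4.41], [0.16, 1.93], [-2.52, 2.52]. Speed limits (rad/s): [1.89, 1.89, 2.39, 2.39, 3.01, 3.01, 3.01].

INTERFACE

Orientations are given as [roll, pitch, yaw] about the fixed x, y, z axes, in that order (R = Rz(yaw) Ry(pitch) Rx(roll)).
In Python, from workcell import bot gives the robot as it stands.
- The arm moves only by the tool carry_out, never from a script. Its argument "targets" is a list of rows, each a list of 7 numbers: the shift along the tool's x, y, z in mm, then the turn, a rotation vector about the tool's x, y, z in units of 6 degrees (1.0 is 6 degrees), then the closure in counts, from 0 (fully open) to 255 (shut). A call has 1 to 5 rows; each row shifts and turns the commanded pose from where the row before left it, along the tool's axes as they then stand; what a row does not reach is not made up. A row lasts 1/12 s, in which the tool goes at most 41.7 mm and 7.16 degrees, less where a joint would pass 70% of its speed; a pose out of reach is approached as far as the arm can. A call is refused whole if a number of a shift passes 41.7 or a number of a turn 1, either way. A call with a gripper value outside its range is refused whole. The fingers move at their own pace and stop on an object; "force" is the grip in N (left out, the last holds). Time passes only in rows, so rows that do not move let the fingers close. It gives the time, the measured TCP pose, the force and the opening at its end, in the units of the state.
- bot.observe(): the state, without advancing time (a new reading comes with each control period).
- bot.grab_frame(name): name is "scene" or "top" or "wrist"; returns a dict with "color" (400x640x3 uint8, red, green, blue), "z_map" (400x640 float32, m along the optical axis (not along the pixel's ray), 0 where there is no reading), "K" (3x3 intrinsics, pixels), "cam_to_world" (4x4, takes a point from camera to world coordinates); the wrist camera has in their place "T_tool_cam" (4x4, takes a point from camera to tool coordinates, whose origin is the TCP and whose axes are the flange's). Camera axes: x right, y down, z forward; pixel columns grow to the right and rows downward; lengths in m; the calibration is good to about 2 mm. A picture is of the moment at which its call begins: read the wrist's pose just before it.
- bot.job_done(): hands the job in, once; it reports no verdict.
The state is a dict: "clock": time; "qpos": joint angles; "qd": joint speeds; "joint_efforts": joint torques, N m; "position": TCP position; "tool_rot": TCP orientation; "force": force on the tool from outside, world axes, zero at the start; "moment": the same for the moment, N m; "grip_width": finger opening in m.
Only numpy, scipy, OpenCV 4.12 (cv2) and the standard library are available. Lean on these libraries where they do the work, as an engineer would, in place of code of your own. Each camera call takes 0.05 s, during which the arm holds its last target. There are 200 camera calls.

## Working session

There is one attempt and no reset: what is moved stays moved. The work goes in short steps, Python scripts to look and compute and a tool call to move; the robot and the scene stay as the last step left them, time stands still between calls to the robot, and variables do not carry over. Pictures are saved under pics/ and viewed, about 8 in all and at most 12, crops included, and the job is handed in when it is done.

Besides the shell and the picture viewer there is one more tool, called after "Emit:" as name([rows], argument=value, ...), one row to a line, values as JSON. carry_out: Moves the arm, as the interface text tells. Its arguments: {"type":"object","properties":{"targets":{"type":"array","items":{"type":"array","items":{"type":"number"}}},"force":{"type":"number"}},"required":["targets"]}

```bash
ls; mkdir -p pics
python3 - <<'E'
from workcell import bot
import cv2,numpy as np
np.set_printoptions(precision=4,suppress=True)
s=bot.observe();print(s)
for n in("scene","top"):
    f=bot.grab_frame(n);cv2.imwrite(f"pics/{n}0.png",f["color"][...,::-1]);np.savez(f"{n}0.npz",**f);print(n,f["K"],f["cam_to_world"])
E
```

```text
pics
{'clock': 0.0, 'qpos': array([-1.1992,  0.522 , -0.0363,  1.6   ,  0.0212,  1.0211, -0.1128]), 'qd': array([-0.0012, -0.0003, -0.0002,  0.0017,  0.0005,  0.0001,  0.0001]), 'joint_efforts': array([  0.0004, -92.7108,   1.98  , -36.9954,   0.0178,   0.008 ,
        -0.    ]), 'position': array([0.2671, 0.5647, 0.2307]), 'tool_rot': array([-3.1405,  0.0001,  2.6998]), 'force': array([0.6844, 0.5138, 0.6119]), 'moment': array([ 0.0343,  0.0082, -0.0106]), 'grip_width': 0.08536195870790972}
scene [[518.6162   0.     330.5474]
 [  0.     518.6162 194.7685]
 [  0.       0.       1.    ]] [[-0.4263  0.6691 -0.6088  1.367 ]
 [ 0.9045  0.3203 -0.2814  0.3569]
 [ 0.0068 -0.6706 -0.7418  1.1193]
 [ 0.      0.      0.      1.    ]]
top [[430.3809   0.     311.7207]
 [  0.     430.3809 200.3565]
 [  0.       0.       1.    ]] [[ 0.0088 -0.9931  0.1168  0.4604]
 [-0.9999 -0.0101 -0.0099  0.0148]
 [ 0.011  -0.1167 -0.9931  1.3069]
 [ 0.      0.      0.      1.    ]]
```

View pics/top0.png

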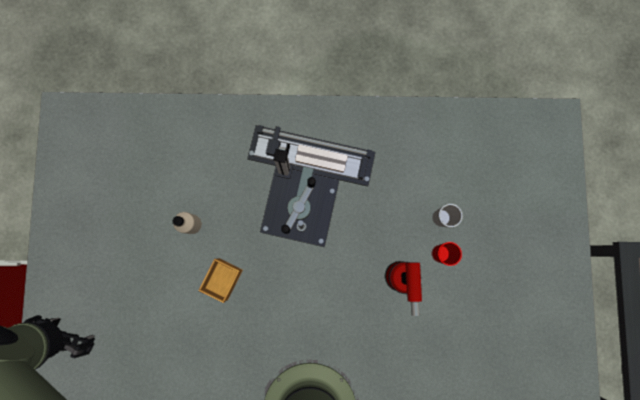

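View pics/scene0.png

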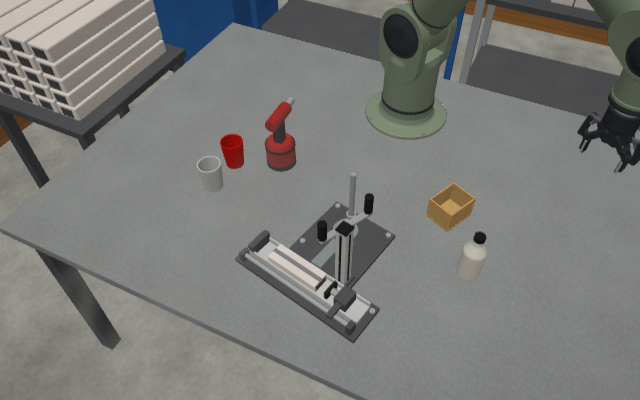

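The top view shows the crank hub at about (300,207), the grips at (311,182) and (286,229), the post cap at (282,152) and the pin at about (301,226). The cup is at (449,214), with the red decoy at (448,253). In the scene view the pin top is at (352,176) and the cup at (210,173). Next I'll measure them from depth.

```bash
cat > h.py <<'E'
import numpy as np,cv2
np.set_printoptions(precision=4,suppress=True)
def cloud(f):
    z=f["z_map"];K=f["K"];v,u=np.mgrid[:z.shape[0],:z.shape[1]]
    P=np.stack([(u-K[0,2])/K[0,0]*z,(v-K[1,2])/K[1,1]*z,z],-1);T=f["cam_to_world"]
    P=P@T[:3,:3].T+T[:3,3];P[z==0]=np.nan;return P
def ray(f,u,v,h):
    K=f["K"];T=f["cam_to_world"];d=T[:3,:3]@[(u-K[0,2])/K[0,0],(v-K[1,2])/K[1,1],1];o=T[:3,3]
    return o+d*(h-o[2])/d[2]
E
python3 - <<'E'
from h import *
f=np.load("top0.npz");P=cloud(f);c=f["color"].astype(int)
print("bench z",np.nanmedian(P[150:350,480:560,2]))
def blobs(m,n,h):
    k,l,s,ce=cv2.connectedComponentsWithStats(m.astype(np.uint8))
    for i in range(1,k):
        if s[i,4]>=4:print(n,s[i],ce[i],ray(f,*ce[i],h),np.nanmedian(P[l==i],0))
R=np.zeros(c.shape[:2],bool);R[110:260,235:385]=1
z=P[...,2]
blobs(R&(z>.12)&(z<.15),"grip",.135)
blobs(R&(z>.205),"post",.22)
blobs(R&(z>.155)&(z<.215),"pin?",.206)
w=R&(c.min(-1)>190);blobs(w,"white",.05)
Q=np.zeros_like(R);Q[195:235,425:475]=1
blobs(Q&(z>.075),"cup rim",.09)
g=np.load("scene0.npz");P2=cloud(g);z2=P2[...,2]
for n,b,lo,hi in(("grips",(180,250,300,400),.115,.15),("post",(215,240,325,365),.205,.24),("pin",(165,212,335,365),.14,.23),("cup",(145,200,190,226),.08,.1)):
    m=np.zeros_like(R);m[b[0]:b[1],b[2]:b[3]]=1;m&=(z2>lo)&(z2<hi)
    k,l,s,ce=cv2.connectedComponentsWithStats(m.astype(np.uint8))
    for i in range(1,k):
        if s[i,4]>5:print(n,s[i],ce[i],np.nanmedian(P2[l==i],0),np.nanmax(P2[l==i],0),np.nanmin(P2[l==i],0))
a=cv2.resize(f["color"][110:260,235:475,::-1],None,fx=3.3,fy=3.3,interpolation=cv2.INTER_CUBIC);cv2.imwrite("pics/c1.png",a)
E
```

```text
bench z -0.0006416337579679965
grip [276 162  12   8  30] [282.4667 166.7333] [0.691  0.0849 0.135 ] [0.6896 0.0832 0.1365]
grip [307 177   9   9  61] [310.5738 181.    ] [0.6519 0.0068 0.135 ] [0.6518 0.0057 0.1345]
grip [281 225   9   8  58] [284.8621 228.5   ] [0.5204 0.0755 0.135 ] [0.5207 0.0752 0.134 ]
post [273 149  15  15 161] [279.7578 155.5839] [0.7033 0.0873 0.22  ] [0.7029 0.0868 0.2191]
post [298 221   5   5  16] [300.0625 223.0625] [0.5302 0.033  0.22  ] [0.5311 0.0333 0.2067]
pin? [273 154  15  13  61] [281.3934 162.3934] [0.6885 0.0836 0.206 ] [0.6906 0.0842 0.1836]
pin? [298 220   5   7  29] [300.     223.2069] [0.5307 0.0334 0.206 ] [0.5312 0.0335 0.2058]
white [298 145  49  16 269] [322.6059 152.539 ] [ 0.752  -0.0288  0.05  ] [ 0.7521 -0.03    0.0494]
white [296 155  49  16 255] [320.2235 162.3922] [ 0.7221 -0.0219  0.05  ] [ 0.7225 -0.0242  0.0496]
cup rim [438 204  24  23 159] [450.3333 214.7296] [ 0.5663 -0.3921  0.09  ] [ 0.5688 -0.3985  0.0876]
grips [349 190   6  12  49] [351.9388 195.7551] [0.536  0.0332 0.1316] [0.5417 0.0388 0.1497] [0.5309 0.0258 0.1151]
grips [364 193  10  12  89] [368.7528 198.1124] [0.526  0.0753 0.1338] [0.5344 0.0855 0.141 ] [0.5094 0.0636 0.1158]
grips [317 220  10  13 104] [321.6827 225.4904] [0.657  0.0061 0.1332] [0.6657 0.0159 0.1417] [ 0.6425 -0.0073  0.1161]
grips [350 247   3   3   7] [351.1429 248.2857] [0.6953 0.1011 0.1421] [0.7019 0.1024 0.1464] [0.6929 0.0991 0.1378]
post [335 220  20  20 231] [344.3203 229.2381] [0.7084 0.0864 0.2202] [0.7222 0.1036 0.2256] [0.6858 0.0663 0.205 ]
pin [350 172   6  23 118] [352.4831 182.5508] [0.5358 0.0329 0.1811] [0.5417 0.039  0.2104] [0.5259 0.0232 0.1402]
cup [221 145   5   5  16] [223.0625 147.1875] [ 0.4861 -0.3958  0.0894] [ 0.4917 -0.3873  0.0949] [ 0.4843 -0.4046  0.0802]
cup [197 156  24  20 194] [208.4588 164.4588] [ 0.5642 -0.396   0.0885] [ 0.6014 -0.3593  0.0992] [ 0.529  -0.4278  0.0801]
```

View pics/c1.png

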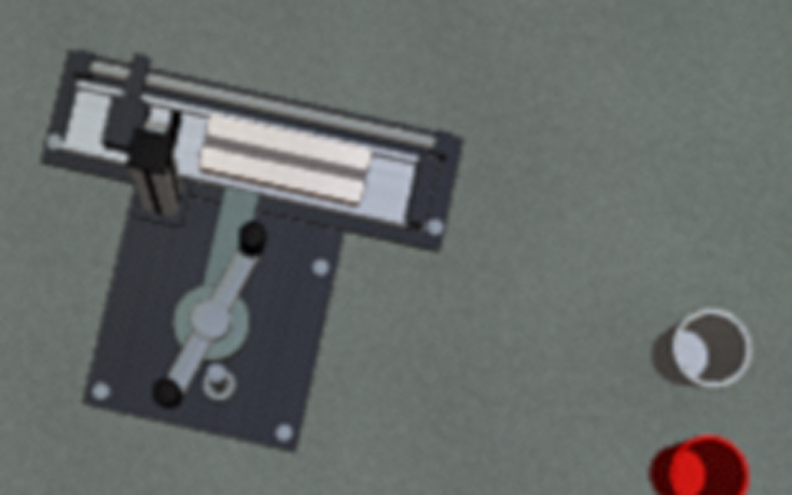

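The crop shows grip A next to the channel at (252,238), grip B at (167,392), the socket and pin at (218,383) and the cup rim centred at (712,348). The crank axis is at about (0.586, 0.041) and the fixture yaw is about -12°. Moving to above the pin now.

Emit:
carry_out([
  [-31,-24.5,-4,0,0,0,0],
  [-31,-24.5,-4,0,0,0,0],
  [-31,-24.5,-4,0,0,0,0],
  [-31,-24.5,-4,0,0,0,0],
  [-31,-24.5,-4,0,0,0,0],
], force=60)

```text
clock: 0.52
position: [0.3553, 0.3861, 0.2513]
tool_rot: [-3.141, -0.0, 2.7]
force: [1.1, 0.4, 0.2]
grip_width: 0.0854
```

Emit:
carry_out([
  [-31,-24.5,-4,0,0,0,0],
  [-31,-24.5,-4,0,0,0,0],
  [-31,-24.5,-4,0,0,0,0],
  [-31,-24.5,-4,0,0,0,0],
  [-31,-24.5,-4,0,0,0,0],
])

```text
clock: 0.93
position: [0.4431, 0.209, 0.2715]
tool_rot: [-3.142, -0.0, 2.7]
force: [0.9, 0.9, 0.8]
grip_width: 0.0848
```

Emit:
carry_out([
  [-31,-24.5,0,0,0,0,0],
  [-31,-24.5,0,0,0,0,0],
  [-31,-24.5,0,0,0,0,0],
  [0,0,0,0,0,0,0],
  [0,0,0,0,0,0,0],
])

```text
clock: 1.35
position: [0.4958, 0.1027, 0.271]
tool_rot: [-3.141, -0.0, 2.696]
force: [-0.1, 1.1, -0.3]
grip_width: 0.0855
```

Run:
```python
from workcell import bot
from h import *
s=bot.observe();print(s["clock"],s["qpos"],s["position"],s["tool_rot"],s["force"])
f=bot.grab_frame("wrist");print(f["K"],f["T_tool_cam"])
np.savez("w1.npz",pos=s["position"],rot=s["tool_rot"],**f);cv2.imwrite("pics/w1.png",f["color"][...,::-1])
# cup circle from top
t=np.load("top0.npz");c=t["color"].astype(int)[195:235,425:480];m=(c.min(-1)>150).astype(np.uint8)
pts=np.argwhere(m)[:,::-1]+[425,195];P=np.array([ray(t,u,v,.09) for u,v in pts])
z=cloud(t)[pts[:,1],pts[:,0],2];P=P[z>.08]
print(len(P),(P.min(0)+P.max(0))/2,P.min(0),P.max(0),cv2.minEnclosingCircle((P[:,:2]*1000).astype(np.float32)))
```

```text
1.35 [-0.4373  0.2892  0.1447  1.8654 -0.0486  0.991   0.8533] [0.4958 0.1027 0.271 ] [-3.1409 -0.0001  2.6958] [-0.0979  1.0954 -0.3091]
[[318.3447   0.     317.0327]
 [  0.     318.3447 199.4843]
 [  0.       0.       1.    ]] [[-0.0013 -0.9563 -0.2924  0.0747]
 [ 1.     -0.0012 -0.0004  0.0005]
 [ 0.0001 -0.2924  0.9563 -0.1436]
 [ 0.      0.      0.      1.    ]]
28 [ 0.5657 -0.3913  0.09  ] [ 0.5342 -0.4228  0.09  ] [ 0.5971 -0.3597  0.09  ] ((565.5886840820312, -392.3413391113281), 32.6060905456543)
```

View pics/w1.png

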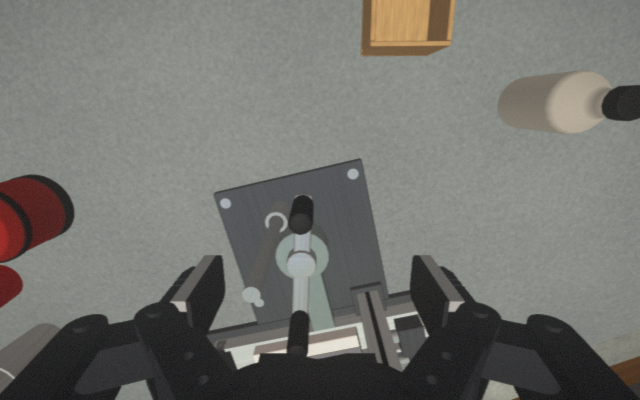

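The wrist view shows the pin leaning towards the camera, its mouth at about (275,222) and its top at about (252,296). The grips are at (303,215) and (300,325), and the view is clear. Measuring the pin top now.

```bash
cat >> h.py <<'E'
from scipy.spatial.transform import Rotation as Ro
def Twc(pos,rot,Ttc):
    T=np.eye(4);T[:3,:3]=Ro.from_euler("xyz",rot).as_matrix();T[:3,3]=pos;return T@Ttc
def totool(d,yaw):
    c,s=np.cos(yaw),np.sin(yaw);return np.array([c*d[0]+s*d[1],s*d[0]-c*d[1],-d[2]])*1000
E
python3 - <<'E'
from h import *
f=dict(np.load("w1.npz"));f["cam_to_world"]=Twc(f["pos"],f["rot"],f["T_tool_cam"]);P=cloud(f);z=P[...,2]
R=np.zeros(z.shape,bool);R[180:360,225:345]=1
for n,lo,hi,h in(("pin",.19,.225,.206),("grip",.125,.145,.135)):
    k,l,s,ce=cv2.connectedComponentsWithStats((R&(z>lo)&(z<hi)).astype(np.uint8))
    for i in range(1,k):
        if s[i,4]>15:print(n,s[i],ce[i],ray(f,*ce[i],h),np.nanmedian(P[l==i],0))
for t in((.533,.033,.24),):print(totool(np.array(t)-f["pos"],f["rot"][2]))
for lo,hi in((.14,.16),(.16,.18),(.18,.2)):
    m=np.zeros(z.shape,bool);m[230:310,235:290]=1;m&=(z>lo)&(z<hi);print(lo,m.sum(),np.nanmean(P[m],0))
E
```

```text
pin [242 275  22  28 444] [253.1441 288.7815] [0.5286 0.0343 0.206 ] [0.5296 0.0332 0.206 ]
grip [288 209  25  26 509] [300.332 221.499] [0.5184 0.0748 0.135 ] [0.5181 0.0748 0.1354]
grip [259 241  16  17 137] [267.5328 247.1898] [0.5284 0.0345 0.135 ] [0.527  0.0358 0.1354]
grip [286 338  23  19 305] [297.5934 347.2033] [0.6458 0.008  0.135 ] [0.6463 0.0079 0.1344]
[-63.5959 -46.8234  31.0402]
0.14 157 [0.5282 0.0348 0.1502]
0.16 189 [0.5282 0.0348 0.1704]
0.18 240 [0.5282 0.0347 0.1905]
```

Emit:
carry_out([
  [-31.5,-23.5,0,0,0,0,0],
  [-31.5,-23.5,0,0,0,0,0],
  [0,0,20,0,0,0,0],
  [0,0,35,0,0,0,0],
  [0,0,35,0,0,0,0],
])

```text
clock: 1.82
position: [0.5325, 0.0365, 0.1807]
tool_rot: [3.14, 0.001, 2.701]
force: [0.5, 1.5, -0.2]
grip_width: 0.0856
```

Emit:
carry_out([
  [0,0,25,0,0,0,0],
  [0,0,0,0,0,0,0],
  [0,0,0,0,0,0,255],
  [0,0,0,0,0,0,255],
  [0,0,0,0,0,0,255],
], force=60)

```text
clock: 2.23
position: [0.5331, 0.0359, 0.1581]
tool_rot: [3.14, 0.002, 2.7]
force: [-0.1, 0.0, 0.4]
grip_width: 0.0516
```

Emit:
carry_out([
  [0,0,0,0,0,0,255],
  [0,0,0,0,0,0,255],
  [0,0,0,0,0,0,255],
  [0,0,0,0,0,0,255],
])

```text
clock: 2.57
position: [0.5324, 0.0346, 0.1571]
tool_rot: [-3.141, 0.001, 2.699]
force: [-1.6, -4.4, 10.8]
grip_width: 0.0126
```

Emit:
carry_out([
  [0,0,-10,0,0,0,255],
  [0,0,-12,0,0,0,255],
  [0,0,-12,0,0,0,255],
  [0,0,-12,0,0,0,255],
  [0,0,-12,0,0,0,255],
])

```text
clock: 2.98
position: [0.5321, 0.0353, 0.2154]
tool_rot: [3.141, 0.0, 2.7]
force: [-0.5, 0.7, -1.6]
grip_width: 0.013
```

Emit:
carry_out([
  [0,0,-25,0,0,0,255],
  [0,0,-25,0,0,0,255],
  [0,0,-25,0,0,0,255],
  [0,0,0,0,0,0,255],
  [0,0,0,0,0,0,255],
])

```text
clock: 3.4
position: [0.5326, 0.0355, 0.2907]
tool_rot: [3.14, 0.002, 2.7]
force: [0.1, 0.1, -4.1]
grip_width: 0.0126
```

Run:
```python
from workcell import bot
from h import *
s=bot.observe();print(s["clock"],s["qpos"],s["position"],s["tool_rot"],s["force"],s["grip_width"])
f=bot.grab_frame("scene");P=cloud(f);z=P[...,2];np.savez("scene1.npz",**f)
cv2.imwrite("pics/s1.png",cv2.resize(f["color"][60:300,180:480,::-1],None,fx=2.4,fy=2.4))
p=s["position"];m=(np.hypot(P[...,0]-p[0],P[...,1]-p[1])<.05)&(z>.09)
for lo in np.arange(.1,.3,.02):
    k=m&(z>lo)&(z<lo+.02);print(lo,k.sum(),np.nanmean(P[k],0) if k.any() else 0)
print("cup",totool(np.array([.565,-.394,p[2]])-p,s["tool_rot"][2]))
```

```text
3.4 [-0.3189  0.3154  0.1825  1.777  -0.0653  1.0525  1.0161] [0.5326 0.0355 0.2907] [3.1399 0.0019 2.6998] [ 0.1187  0.0919 -4.1236] 0.01263534218053439
0.1 43 [0.5287 0.075  0.1103]
0.12000000000000001 71 [0.5243 0.0744 0.1325]
0.14 17 [0.5352 0.046  0.1536]
0.16000000000000003 31 [0.5378 0.0364 0.1713]
0.18000000000000002 30 [0.5384 0.0367 0.1903]
0.2 35 [0.5369 0.0371 0.2106]
0.22000000000000003 31 [0.5379 0.0365 0.2304]
0.24000000000000002 35 [0.5375 0.0363 0.2491]
0.26 36 [0.538  0.0373 0.27  ]
0.28 35 [0.5402 0.0356 0.2916]
cup [-212.9068 -374.4146   -0.    ]
```

View pics/s1.png

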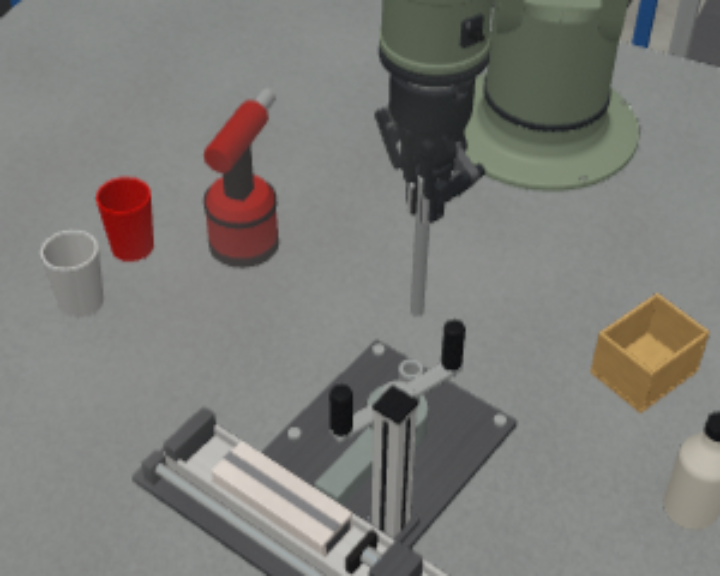

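The pin is out and hanging straight, at crop (418,250), with its lower end at about z 0.15. The socket at (411,368) is empty. Carrying it over to above the cup.

Emit:
carry_out([
  [-9,-16,0,0,0,0,255],
  [-18,-31.5,0,0,0,0,255],
  [-18,-31.5,0,0,0,0,255],
  [-18,-31.5,0,0,0,0,255],
  [-18,-31.5,0,0,0,0,255],
])

```text
clock: 3.87
position: [0.544, -0.1292, 0.2882]
tool_rot: [-3.141, -0.002, 2.7]
force: [0.1, 0.3, -2.1]
grip_width: 0.0127
```

Emit:
carry_out([
  [-18,-31.5,0,0,0,0,255],
  [-18,-31.5,0,0,0,0,255],
  [-18,-31.5,0,0,0,0,255],
  [-18,-31.5,0,0,0,0,255],
  [-18,-31.5,0,0,0,0,255],
])

```text
clock: 4.28
position: [0.5581, -0.3101, 0.2879]
tool_rot: [3.142, -0.002, 2.7]
force: [0.8, 0.6, -1.2]
grip_width: 0.013
```

Emit:
carry_out([
  [-18,-31.5,0,0,0,0,255],
  [-18,-31.5,0,0,0,0,255],
  [-6,-10,0,0,0,0,255],
  [0,0,0,0,0,0,255],
  [0,0,0,0,0,0,255],
])

```text
clock: 4.7
position: [0.5648, -0.3927, 0.2875]
tool_rot: [3.141, -0.003, 2.699]
force: [1.0, -0.4, -1.3]
grip_width: 0.0128
```

Run:
```python
from workcell import bot
from h import *
s=bot.observe();p=s["position"];yaw=s["tool_rot"][2];print(s["clock"],s["qpos"],p,s["tool_rot"],s["grip_width"])
f=bot.grab_frame("scene");P=cloud(f);z=P[...,2]
f["cam_to_world"];cv2.imwrite("pics/s2.png",cv2.resize(f["color"][60:260,100:340,::-1],None,fx=3.3,fy=3.3))
m=(np.hypot(P[...,0]-.565,P[...,1]+.393)<.06)
for lo in(.11,.15,.17,.2,.22):
    k=m&(z>lo)&(z<lo+.02);print(lo,k.sum(),np.nanmean(P[k],0) if k.any() else 0)
k=m&(z>.083)&(z<.097);Q=P[k];print("rim",Q.min(0),Q.max(0),cv2.minEnclosingCircle((Q[:,:2]*1000).astype(np.float32)))
print(totool(np.array([.565,-.393,p[2]])-p,yaw))
```

```text
4.7 [ 0.3517  0.6     0.2877  1.3548 -0.1717  1.2136  1.78  ] [ 0.5648 -0.3927  0.2875] [ 3.1414 -0.0025  2.6985] 0.012825401079302712
0.11 0 0
0.15 26 [ 0.5682 -0.3898  0.1602]
0.17 32 [ 0.5686 -0.3895  0.1795]
0.2 35 [ 0.5684 -0.3892  0.209 ]
0.22 34 [ 0.5695 -0.3897  0.2298]
rim [ 0.5299 -0.428   0.0831] [ 0.6003 -0.3593  0.0956] ((565.0025024414062, -393.5589294433594), 35.41081619262695)
[-0.2909 -0.1942 -0.    ]
```

View pics/s2.png

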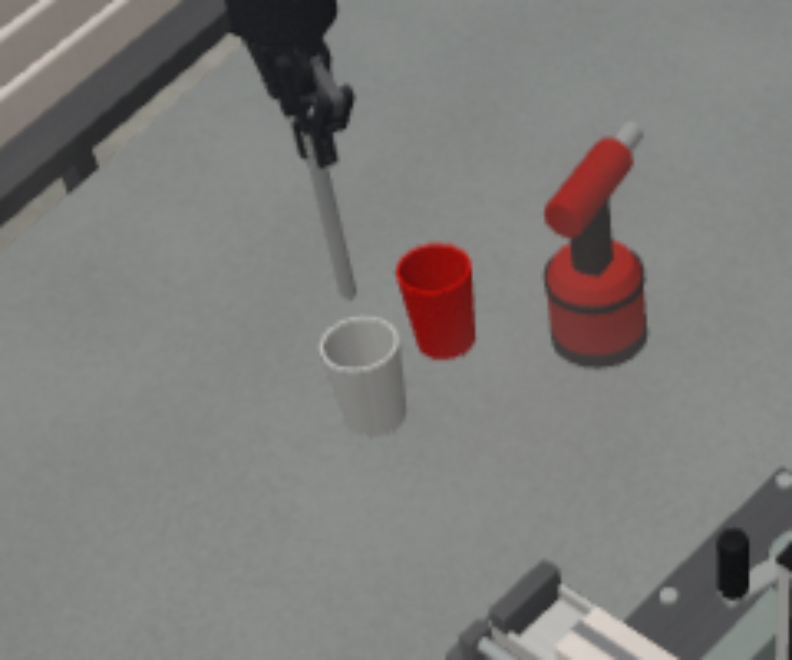

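The pin hangs over the centre of the cup: its lower end is at (347,295), above the rim at (361,345). Lowering.

Emit:
carry_out([
  [0,0,26,0,0,0,255],
  [0,0,26,0,0,0,255],
  [0,0,26,0,0,0,255],
  [0,0,26,0,0,0,255],
  [0,0,26,0,0,0,255],
])

```text
clock: 5.17
position: [0.5658, -0.3906, 0.1581]
tool_rot: [3.141, -0.0, 2.702]
force: [1.1, -0.2, -1.4]
grip_width: 0.0127
```

Emit:
carry_out([
  [0,0,2,0,0,0,255],
  [0,0,2,0,0,0,255],
  [0,0,1,0,0,0,255],
  [0,0,0,0,0,0,255],
])

```text
clock: 5.5
position: [0.5662, -0.3926, 0.1559]
tool_rot: [-3.141, 0.002, 2.7]
force: [0.4, -0.6, -1.5]
grip_width: 0.0124
```

Emit:
carry_out([
  [0,0,1,0,0,0,255],
  [0,0,1,0,0,0,255],
  [0,0,0,0,0,0,255],
])

```text
clock: 5.75
position: [0.5657, -0.3925, 0.1528]
tool_rot: [3.142, 0.001, 2.7]
force: [-0.9, 0.3, -1.5]
grip_width: 0.0127
```

Emit:
carry_out([
  [0,0,1.5,0,0,0,255],
  [0,0,1.5,0,0,0,255],
  [0,0,0,0,0,0,255],
  [0,0,0,0,0,0,255],
])

```text
clock: 6.08
position: [0.5654, -0.3925, 0.1491]
tool_rot: [-3.142, -0.0, 2.7]
force: [0.1, -0.6, -1.5]
grip_width: 0.0126
```

Emit:
carry_out([
  [0,0,1.5,0,0,0,255],
  [0,0,1,0,0,0,255],
  [0,0,0,0,0,0,255],
  [0,0,0,0,0,0,255],
])

```text
clock: 6.42
position: [0.5654, -0.3925, 0.1467]
tool_rot: [-3.142, -0.0, 2.7]
force: [-0.1, -0.2, -1.6]
grip_width: 0.0128
```

Emit:
carry_out([
  [0,0,1,0,0,0,255],
  [0,0,0,0,0,0,255],
  [0,0,0,0,0,0,195],
  [0,0,0,0,0,0,180],
  [0,0,0,0,0,0,180],
])

```text
clock: 6.83
position: [0.5655, -0.3925, 0.1458]
tool_rot: [-3.142, 0.0, 2.7]
force: [0.3, 0.5, 0.5]
grip_width: 0.0251
```

Emit:
carry_out([
  [0,0,0,0,0,0,140],
  [0,0,0,0,0,0,100],
  [0,0,0,0,0,0,60],
  [0,0,0,0,0,0,0],
  [0,0,0,0,0,0,0],
])

```text
clock: 7.25
position: [0.5655, -0.3925, 0.1458]
tool_rot: [-3.142, -0.0, 2.7]
force: [0.7, -0.2, 0.1]
grip_width: 0.0832
```

Run:
```python
from workcell import bot
from h import *
s=bot.observe();print(s["clock"],s["position"],s["force"],s["grip_width"])
f=bot.grab_frame("scene");P=cloud(f);z=P[...,2];m=(np.hypot(P[...,0]-.565,P[...,1]+.393)<.06)
for lo in(.1,.12,.14,.16,.18,.2):
    k=m&(z>lo)&(z<lo+.02);print(lo,k.sum(),np.nanmean(P[k],0) if k.any() else 0)
k=m&(z>.083)&(z<.097);Q=P[k];print("rim",cv2.minEnclosingCircle((Q[:,:2]*1000).astype(np.float32)))
cv2.imwrite("pics/s3.png",cv2.resize(f["color"][60:220,130:290,::-1],None,fx=3.3,fy=3.3))
```

```text
7.25 [ 0.5655 -0.3925  0.1458] [ 0.6711 -0.2491  0.1294] 0.08319581997425506
0.1 28 [ 0.5686 -0.3906  0.1097]
0.12 28 [ 0.569  -0.3913  0.13  ]
0.14 32 [ 0.5679 -0.3918  0.1506]
0.16 100 [ 0.5686 -0.391   0.1705]
0.18 90 [ 0.5694 -0.3923  0.1881]
0.2 42 [ 0.5816 -0.3762  0.211 ]
rim ((564.8129272460938, -394.05157470703125), 36.12772750854492)
```

View pics/s3.png

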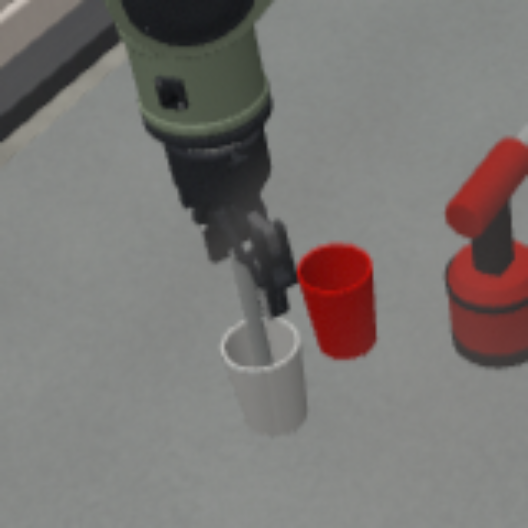

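The pin stands upright in the cup at (255,310) and the cup has not moved. Withdrawing straight up, then over to grip A.

Emit:
carry_out([
  [0,0,-15,0,0,0,0],
  [0,0,-25,0,0,0,0],
  [0,0,-30,0,0,0,0],
  [0,0,-30,0,0,0,0],
  [0,0,-18,0,0,0,0],
])

```text
clock: 7.72
position: [0.5659, -0.393, 0.2672]
tool_rot: [-3.141, 0.003, 2.7]
force: [-0.3, -0.7, 0.6]
grip_width: 0.0854
```

Emit:
carry_out([
  [4,16.5,0,0,0,0,0],
  [7.6,33.1,0,0,0,0,0],
  [7.6,33.1,0,0,0,0,0],
  [7.6,33.1,0,0,0,0,0],
  [7.6,33.1,0,0,0,0,0],
])

```text
clock: 8.13
position: [0.5981, -0.2417, 0.2639]
tool_rot: [3.141, 0.0, 2.699]
force: [1.2, -0.3, 1.2]
grip_width: 0.085
```

Emit:
carry_out([
  [7.6,33.1,0,0,0,0,60],
  [7.6,33.1,0,0,0,0,110],
  [7.6,33.1,0,0,0,0,110],
  [7.6,33.1,0,0,0,0,110],
  [7.6,33.1,0,0,0,0,110],
])

```text
clock: 8.55
position: [0.6346, -0.0757, 0.264]
tool_rot: [3.142, 0.0, 2.7]
force: [0.6, 0.6, 0.6]
grip_width: 0.0489
```

Emit:
carry_out([
  [7.6,33.1,0,0,0,0,110],
  [7.6,33.1,0,0,0,0,110],
  [4,17,0,0,0,0,110],
  [0,0,0,0,0,-0.9,110],
  [0,0,0,0,0,0,110],
])

```text
clock: 8.97
position: [0.6528, 0.0075, 0.2636]
tool_rot: [3.142, -0.0, 2.801]
force: [-0.8, 0.2, -0.0]
grip_width: 0.0486
```

```bash
cat > look.py <<'E'
from workcell import bot
from h import *
import sys
def crank(ax=None):
    s=bot.observe();f=bot.grab_frame("scene");P=cloud(f);z=P[...,2]
    print(round(s["clock"],2),"q7",s["qpos"][6],s["position"],"yawdeg",np.degrees(s["tool_rot"][2]),s["force"],s["grip_width"])
    t=bot.grab_frame("top");Pt=cloud(t);out={}
    for n,f,P in(("scene",f,P),("top",t,Pt)):
        z=P[...,2];c=f["color"].astype(int);r=np.hypot(P[...,0]-.5865,P[...,1]-.041)
        m=(r>.05)&(r<.1)&(z>.126)&(z<.142)&(c.max(-1)<75)
        k,l,st,ce=cv2.connectedComponentsWithStats(m.astype(np.uint8))
        for i in range(1,k):
            if st[i,4]>12:
                p=ray(f,*ce[i],.135);b=np.degrees(np.arctan2(p[1]-.041,p[0]-.5865));print(n,st[i,4],p,"world bearing",b)
    return s
if __name__=="__main__":crank()
E
python3 look.py
```

```text
8.97 q7 1.2309463290850602 [0.6528 0.0075 0.2636] yawdeg 160.4790396151244 [-0.816   0.196  -0.0321] 0.04861823560387253
scene 65 [0.5249 0.0755 0.135 ] world bearing 150.77506480323575
scene 77 [0.6555 0.0052 0.135 ] world bearing -27.407919700673794
```

Emit:
carry_out([
  [0,0,38,0,0,0,110],
  [0,0,38,0,0,0,110],
  [0,0,38,0,0,0,110],
  [0,0,38,0,0,0,110],
  [0,0,25,0,0,0,110],
])

```text
clock: 9.48
position: [0.6512, 0.0048, 0.0835]
tool_rot: [-3.14, -0.002, 2.79]
force: [-0.1, -0.5, 0.3]
grip_width: 0.0484
```

Emit:
carry_out([
  [0,0,0,0,0,0,110],
  [0,0,0,0,0,0,255],
  [0,0,0,0,0,0,255],
  [0,0,0,0,0,0,255],
  [0,0,0,0,0,0,255],
], force=30)

```text
clock: 9.9
position: [0.6539, 0.0054, 0.0889]
tool_rot: [3.141, 0.003, 2.793]
force: [1.2, -3.9, 6.6]
grip_width: 0.0235
```

Emit:
carry_out([
  [1.4,-7.7,0,0,0,1,255],
  [1.4,-7.7,0,0,0,1,255],
  [1.4,-7.7,0,0,0,1,255],
  [1.4,-7.7,0,0,0,1,255],
  [1.4,-7.7,0,0,0,1,255],
])

```text
clock: 10.32
position: [0.6284, -0.024, 0.0889]
tool_rot: [3.138, 0.004, 2.264]
force: [6.1, -6.0, 3.6]
grip_width: 0.0234
```

Emit:
carry_out([
  [1.4,-7.7,0,0,0,1,255],
  [1.4,-7.7,0,0,0,1,255],
  [1.4,-7.7,0,0,0,1,255],
  [1.4,-7.7,0,0,0,1,255],
  [1.4,-7.7,0,0,0,1,255],
])

```text
clock: 10.73
position: [0.5914, -0.0366, 0.0889]
tool_rot: [3.137, 0.003, 1.74]
force: [4.7, -10.6, 4.6]
grip_width: 0.0232
```

Run:
```python
from look import crank
from h import *
s=crank();p=s["position"];print(np.hypot(p[0]-.5865,p[1]-.041),np.degrees(np.arctan2(p[1]-.041,p[0]-.5865)))
```

```text
10.73 q7 0.5185715302728304 [ 0.5914 -0.0366  0.0889] yawdeg 99.67590648369507 [  4.7151 -10.5931   4.6155] 0.02316677663334414
scene 68 [0.5853 0.1151 0.135 ] world bearing 90.95817491194572
top 55 [0.5834 0.1159 0.135 ] world bearing 92.38177007704118
0.07770981064071046 -86.40484317684277
```

Emit:
carry_out([
  [0.7,-7.8,0,0,0,1,255],
  [0.7,-7.8,0,0,0,1,255],
  [1.4,-7.8,0,0,0,1,255],
  [1.4,-7.8,0,0,0,1,255],
  [1.4,-7.8,0,0,0,1,255],
])

```text
clock: 11.25
position: [0.5532, -0.0287, 0.0889]
tool_rot: [3.137, -0.001, 1.216]
force: [3.4, -6.9, 8.7]
grip_width: 0.0233
```

Emit:
carry_out([
  [1.4,-7.8,0,0,0,1,255],
  [1.4,-7.8,0,0,0,1,255],
  [1.4,-7.8,0,0,0,1,255],
  [1.4,-7.8,0,0,0,1,255],
  [1.4,-7.8,0,0,0,1,255],
])

```text
clock: 11.67
position: [0.524, -0.0025, 0.0888]
tool_rot: [3.138, -0.004, 0.692]
force: [2.1, -8.9, 12.2]
grip_width: 0.0232
```

Run:
```python
from look import crank
from h import *
s=crank();p=s["position"];print(np.hypot(p[0]-.5865,p[1]-.041),np.degrees(np.arctan2(p[1]-.041,p[0]-.5865)))
```

```text
11.67 q7 -0.29620700831915947 [ 0.524  -0.0025  0.0888] yawdeg 39.65434443875362 [ 2.1337 -8.8993 12.1514] 0.023231009634248817
scene 111 [0.5278 0.0027 0.135 ] world bearing -146.85088167119687
scene 15 [0.6504 0.089  0.135 ] world bearing 36.883936224985106
top 58 [0.6502 0.0799 0.135 ] world bearing 31.39693400784614
0.07610600909453273 -145.15631776451778
```

Emit:
carry_out([
  [1.4,-7.8,0,0,0,1,255],
  [1.4,-7.8,0,0,0,1,255],
  [1.4,-7.8,0,0,0,1,255],
  [1.4,-7.8,0,0,0,1,255],
  [1.4,-7.8,0,0,0,1,255],
])

```text
clock: 12.18
position: [0.5123, 0.0358, 0.0887]
tool_rot: [3.142, -0.005, 0.169]
force: [4.6, -6.2, 11.6]
grip_width: 0.0233
```

Emit:
carry_out([
  [1.4,-7.8,0,0,0,1,255],
  [1.4,-7.8,0,0,0,1,255],
  [1.4,-7.8,0,0,0,1,255],
  [1.4,-7.8,0,0,0,1,255],
  [1.4,-7.8,0,0,0,1,255],
])

```text
clock: 12.6
position: [0.5213, 0.0739, 0.0888]
tool_rot: [-3.14, -0.006, -0.354]
force: [11.6, -13.2, 4.0]
grip_width: 0.0231
```

Run:
```python
from look import crank
from h import *
s=crank();p=s["position"];print(np.hypot(p[0]-.5865,p[1]-.041),np.degrees(np.arctan2(p[1]-.041,p[0]-.5865)))
```

```text
12.6 q7 -1.2572877030212068 [0.5213 0.0739 0.0888] yawdeg -20.27405147745482 [ 11.6116 -13.1671   4.0044] 0.023146337249185786
scene 97 [0.5263 0.0719 0.135 ] world bearing 152.84657632286707
scene 77 [0.6552 0.0041 0.135 ] world bearing -28.205599307977977
top 54 [0.6506 0.0036 0.135 ] world bearing -30.236950424416108
0.07298424183802195 153.24790797582733
```

Emit:
carry_out([
  [0,0,0,0,0,0,110],
  [0,0,0,0,0,0,110],
  [0,0,-25,0,0,0,110],
  [0,0,-25,0,0,0,110],
  [0,0,-25,0,0,0,110],
])

```text
clock: 13.12
position: [0.5184, 0.0745, 0.1631]
tool_rot: [-3.141, 0.001, -0.348]
force: [0.2, 0.1, 0.4]
grip_width: 0.0485
```

Emit:
carry_out([
  [-0.6,7.9,0,0,0,-1,110],
  [-0.6,7.9,0,0,0,-1,110],
  [-0.6,7.9,0,0,0,-1,110],
  [-0.6,7.9,0,0,0,-1,110],
  [-0.6,7.9,0,0,0,-1,110],
])

```text
clock: 13.53
position: [0.5103, 0.0363, 0.1623]
tool_rot: [-3.14, -0.001, 0.182]
force: [0.1, -0.3, -0.3]
grip_width: 0.0485
```

Emit:
carry_out([
  [-0.6,7.9,0,0,0,-1,110],
  [-0.6,7.9,0,0,0,-1,110],
  [-0.6,7.9,0,0,0,-1,110],
  [-0.6,7.9,0,0,0,-1,110],
  [-0.6,7.9,0,0,0,-1,110],
])

```text
clock: 13.95
position: [0.5225, -0.0013, 0.1624]
tool_rot: [-3.141, -0.001, 0.705]
force: [-0.3, -1.1, 0.8]
grip_width: 0.0483
```

Emit:
carry_out([
  [-0.6,7.9,0,0,0,-1,110],
  [-0.6,7.9,0,0,0,-1,110],
  [-0.6,7.9,0,0,0,-1,110],
  [-0.6,7.9,0,0,0,-1,110],
  [-0.6,7.9,0,0,0,-1,110],
])

```text
clock: 14.37
position: [0.5517, -0.0277, 0.1624]
tool_rot: [3.141, -0.001, 1.228]
force: [0.2, 0.6, -0.6]
grip_width: 0.0485
```

Emit:
carry_out([
  [-0.6,7.9,0,0,0,-1,110],
  [-0.6,7.9,0,0,0,-1,110],
  [-0.6,7.9,0,0,0,-1,110],
  [-0.6,7.9,0,0,0,-1,110],
  [-0.6,7.9,0,0,0,-1,110],
])

```text
clock: 14.78
position: [0.59, -0.0359, 0.1625]
tool_rot: [3.141, -0.001, 1.752]
force: [0.1, 0.3, -0.8]
grip_width: 0.0487
```

Emit:
carry_out([
  [-0.6,7.9,0,0,0,-1,110],
  [-0.6,7.9,0,0,0,-1,110],
  [-0.6,7.9,0,0,0,-1,110],
  [-0.6,7.9,0,0,0,-1,110],
  [-0.6,7.9,0,0,0,-1,110],
])

```text
clock: 15.2
position: [0.6274, -0.0238, 0.1625]
tool_rot: [3.141, 0.0, 2.275]
force: [-0.0, -0.1, 0.2]
grip_width: 0.0483
```

Emit:
carry_out([
  [-0.6,7.9,0,0,0,-1,110],
  [-0.6,7.9,0,0,0,-1,110],
  [-0.6,7.9,0,0,0,-1,110],
  [-0.6,7.9,0,0,0,-1,110],
  [-0.6,7.9,0,0,0,-1,110],
])

```text
clock: 15.62
position: [0.6536, 0.0054, 0.1625]
tool_rot: [3.141, 0.001, 2.799]
force: [0.4, 0.3, -0.2]
grip_width: 0.0481
```

Run:
```python
from look import crank
from h import *
s=crank();p=s["position"]
Q=np.array([(.6539,.0054),(.5914,-.0366),(.524,-.0025),(.5213,.0739),(.5123,.0358),(.5532,-.0287),(.6284,-.024)])
x=np.linalg.lstsq(np.c_[2*Q,np.ones(7)],(Q**2).sum(1),rcond=None)[0];print("c",x[:2],np.sqrt(x[2]+x[0]**2+x[1]**2))
print(totool(np.array([.6535,.0045,.086])-p,s["tool_rot"][2]))
```

```text
15.62 q7 1.275850080333692 [0.6536 0.0054 0.1625] yawdeg 160.37428512953392 [ 0.3651  0.3395 -0.1827] 0.04806991593645042
scene 59 [0.5251 0.0772 0.135 ] world bearing 149.44214113604278
scene 75 [0.6545 0.0031 0.135 ] world bearing -29.12605635871187
c [0.5868 0.0379] 0.07462301544276317
[-0.1649 -0.8627 76.5372]
```

Emit:
carry_out([
  [0,0,30,0,0,0,110],
  [0,0,30,0,0,0,110],
  [0,0,15,0,0,0,110],
  [0,0,0,0,0,0,110],
  [0,0,0,0,0,0,255],
])

```text
clock: 16.13
position: [0.653, 0.0045, 0.087]
tool_rot: [-3.141, -0.001, 2.791]
force: [1.3, 0.0, 0.4]
grip_width: 0.0378
```

Emit:
carry_out([
  [0,0,0,0,0,0,255],
  [0,0,0,0,0,0,255],
  [0,0,0,0,0,0,255],
  [0,0,0,0,0,0,255],
])

```text
clock: 16.47
position: [0.6542, 0.0045, 0.0885]
tool_rot: [3.141, 0.002, 2.793]
force: [-1.3, -2.6, 8.3]
grip_width: 0.0231
```

Emit:
carry_out([
  [1.3,-7.7,0,0,0,1,255],
  [1.3,-7.7,0,0,0,1,255],
  [1.3,-7.7,0,0,0,1,255],
  [1.3,-7.7,0,0,0,1,255],
  [1.3,-7.7,0,0,0,1,255],
])

```text
clock: 16.88
position: [0.6286, -0.0247, 0.0884]
tool_rot: [3.139, 0.002, 2.265]
force: [-0.2, -0.9, 8.3]
grip_width: 0.0234
```

Emit:
carry_out([
  [1.3,-7.7,0,0,0,1,255],
  [1.3,-7.7,0,0,0,1,255],
  [1.3,-7.7,0,0,0,1,255],
  [1.3,-7.7,0,0,0,1,255],
  [1.3,-7.7,0,0,0,1,255],
])

```text
clock: 17.3
position: [0.5917, -0.0373, 0.0884]
tool_rot: [3.139, 0.001, 1.741]
force: [-0.9, -3.7, 10.5]
grip_width: 0.0235
```

Emit:
carry_out([
  [1.3,-7.8,0,0,0,1,255],
  [1.3,-7.8,0,0,0,1,255],
  [1.3,-7.8,0,0,0,1,255],
  [1.3,-7.8,0,0,0,1,255],
  [1.3,-7.8,0,0,0,1,255],
])

```text
clock: 17.72
position: [0.5532, -0.0295, 0.0884]
tool_rot: [3.139, -0.001, 1.217]
force: [-2.0, -6.2, 13.4]
grip_width: 0.0233
```

Emit:
carry_out([
  [1.3,-7.8,0,0,0,1,255],
  [1.3,-7.8,0,0,0,1,255],
  [1.3,-7.8,0,0,0,1,255],
  [1.3,-7.8,0,0,0,1,255],
  [1.3,-7.8,0,0,0,1,255],
])

```text
clock: 18.13
position: [0.5238, -0.0034, 0.0884]
tool_rot: [3.14, -0.002, 0.693]
force: [-2.6, -5.8, 17.0]
grip_width: 0.0234
```

Emit:
carry_out([
  [1.3,-7.8,0,0,0,1,255],
  [1.3,-7.8,0,0,0,1,255],
  [1.3,-7.8,0,0,0,1,255],
  [1.3,-7.8,0,0,0,1,255],
  [1.3,-7.8,0,0,0,1,255],
])

```text
clock: 18.55
position: [0.5116, 0.0341, 0.0883]
tool_rot: [-3.141, -0.003, 0.169]
force: [-1.7, -6.4, 16.4]
grip_width: 0.0236
```

Emit:
carry_out([
  [1.4,-7.8,0,0,0,1,255],
  [1.4,-7.8,0,0,0,1,255],
  [1.4,-7.8,0,0,0,1,255],
  [1.4,-7.8,0,0,0,1,255],
  [1.4,-7.8,0,0,0,1,255],
])

```text
clock: 18.97
position: [0.52, 0.0725, 0.0883]
tool_rot: [-3.14, -0.002, -0.354]
force: [-2.0, -8.6, 16.4]
grip_width: 0.0233
```

```bash
python3 look.py
```

```text
18.97 q7 -1.232630316963565 [0.52   0.0725 0.0883] yawdeg -20.292590841159537 [-1.9923 -8.5537 16.3733] 0.023324612453376185
scene 89 [0.5257 0.0703 0.135 ] world bearing 154.26549956939706
scene 75 [0.6557 0.0056 0.135 ] world bearing -27.13663294277244
top 60 [0.6513 0.0048 0.135 ] world bearing -29.205009673554073
```

Second half-turn done with low forces. Third stroke: return above the crank, regrip the other grip and repeat.

Emit:
carry_out([
  [0,0,0,0,0,0,110],
  [0,0,0,0,0,0,110],
  [0,0,-25,0,0,0,110],
  [0,0,-25,0,0,0,110],
  [0,0,-25,0,0,0,110],
])

```text
clock: 19.48
position: [0.5189, 0.0728, 0.163]
tool_rot: [-3.141, 0.001, -0.348]
force: [0.2, 1.2, 0.5]
grip_width: 0.0485
```

Emit:
carry_out([
  [-0.6,7.9,0,0,0,-1,110],
  [-0.6,7.9,0,0,0,-1,110],
  [-0.6,7.9,0,0,0,-1,110],
  [-0.6,7.9,0,0,0,-1,110],
  [-0.6,7.9,0,0,0,-1,110],
])

```text
clock: 19.9
position: [0.5108, 0.0345, 0.1622]
tool_rot: [-3.141, -0.001, 0.181]
force: [-0.3, -0.3, -0.2]
grip_width: 0.0486
```

Emit:
carry_out([
  [-0.6,7.9,0,0,0,-1,110],
  [-0.6,7.9,0,0,0,-1,110],
  [-0.6,7.9,0,0,0,-1,110],
  [-0.6,7.9,0,0,0,-1,110],
  [-0.6,7.9,0,0,0,-1,110],
])

```text
clock: 20.32
position: [0.5229, -0.003, 0.1622]
tool_rot: [-3.141, -0.001, 0.705]
force: [0.7, 0.5, 0.7]
grip_width: 0.0485
```

Emit:
carry_out([
  [-0.6,7.9,0,0,0,-1,110],
  [-0.6,7.9,0,0,0,-1,110],
  [-0.6,7.9,0,0,0,-1,110],
  [-0.6,7.9,0,0,0,-1,110],
  [-0.6,7.9,0,0,0,-1,110],
])

```text
clock: 20.73
position: [0.5521, -0.0294, 0.1623]
tool_rot: [3.141, -0.001, 1.228]
force: [1.1, -0.3, -0.1]
grip_width: 0.0482
```

Emit:
carry_out([
  [-0.6,7.9,0,0,0,-1,110],
  [-0.6,7.9,0,0,0,-1,110],
  [-0.6,7.9,0,0,0,-1,110],
  [-0.6,7.9,0,0,0,-1,110],
  [-0.6,7.9,0,0,0,-1,110],
])

```text
clock: 21.15
position: [0.5905, -0.0376, 0.1623]
tool_rot: [3.141, -0.0, 1.752]
force: [-0.4, 0.3, 0.0]
grip_width: 0.0484
```

Emit:
carry_out([
  [-0.6,7.9,0,0,0,-1,110],
  [-0.6,7.9,0,0,0,-1,110],
  [-0.6,7.9,0,0,0,-1,110],
  [-0.6,7.9,0,0,0,-1,110],
  [-0.6,7.9,0,0,0,-1,110],
])

```text
clock: 21.57
position: [0.6279, -0.0255, 0.1623]
tool_rot: [3.141, 0.0, 2.275]
force: [0.1, 0.1, -0.3]
grip_width: 0.0483
```

Emit:
carry_out([
  [-0.6,7.9,0,0,0,-1,110],
  [-0.6,7.9,0,0,0,-1,110],
  [-0.6,7.9,0,0,0,-1,110],
  [-0.6,7.9,0,0,0,-1,110],
  [-0.6,7.9,0,0,0,-1,110],
])

```text
clock: 21.98
position: [0.6541, 0.0037, 0.1623]
tool_rot: [3.141, 0.0, 2.799]
force: [-0.0, -0.2, 0.7]
grip_width: 0.0485
```

Run:
```python
from look import crank
from h import *
s=crank();print(totool(np.array([.6537,.0045,.087])-s["position"],s["tool_rot"][2]))
```

```text
21.98 q7 1.2972671690221946 [0.6541 0.0037 0.1623] yawdeg 160.35856747514921 [-0.0055 -0.2057  0.6542] 0.04853542377535144
scene 61 [0.5255 0.0761 0.135 ] world bearing 150.07246160281304
scene 78 [0.6558 0.0047 0.135 ] world bearing -27.67262463266617
[ 0.6123  0.6448 75.3346]
```

Emit:
carry_out([
  [0,0,30,0,0,0,110],
  [0,0,30,0,0,0,110],
  [0,0,14,0,0,0,110],
  [0,0,0,0,0,0,110],
  [0,0,0,0,0,0,255],
])

```text
clock: 22.5
position: [0.6536, 0.003, 0.0881]
tool_rot: [-3.141, -0.0, 2.792]
force: [-0.9, -0.1, 0.4]
grip_width: 0.0375
```

Emit:
carry_out([
  [0,0,0,0,0,0,255],
  [0,0,0,0,0,0,255],
  [0,0,0,0,0,0,255],
  [0,0,0,0,0,0,255],
])

```text
clock: 22.83
position: [0.6546, 0.0031, 0.0895]
tool_rot: [3.141, 0.002, 2.793]
force: [-0.5, -2.1, 9.5]
grip_width: 0.0236
```

Emit:
carry_out([
  [1.3,-7.7,0,0,0,1,255],
  [1.3,-7.7,0,0,0,1,255],
  [1.3,-7.7,0,0,0,1,255],
  [1.3,-7.7,0,0,0,1,255],
  [1.3,-7.7,0,0,0,1,255],
])

```text
clock: 23.25
position: [0.6286, -0.026, 0.0895]
tool_rot: [3.14, 0.001, 2.265]
force: [-3.1, -0.3, 11.4]
grip_width: 0.0233
```

Emit:
carry_out([
  [1.3,-7.7,0,0,0,1,255],
  [1.3,-7.7,0,0,0,1,255],
  [1.3,-7.7,0,0,0,1,255],
  [1.3,-7.7,0,0,0,1,255],
  [1.3,-7.7,0,0,0,1,255],
])

```text
clock: 23.67
position: [0.5919, -0.0384, 0.0894]
tool_rot: [3.139, 0.0, 1.741]
force: [-2.1, -1.1, 10.3]
grip_width: 0.0235
```

Emit:
carry_out([
  [1.3,-7.8,0,0,0,1,255],
  [1.3,-7.8,0,0,0,1,255],
  [1.3,-7.8,0,0,0,1,255],
  [1.3,-7.8,0,0,0,1,255],
  [1.3,-7.8,0,0,0,1,255],
])

```text
clock: 24.08
position: [0.5533, -0.0309, 0.0894]
tool_rot: [3.14, -0.001, 1.217]
force: [-4.7, -4.5, 15.1]
grip_width: 0.0235
```

Emit:
carry_out([
  [1.3,-7.8,0,0,0,1,255],
  [1.3,-7.8,0,0,0,1,255],
  [1.3,-7.8,0,0,0,1,255],
  [1.3,-7.8,0,0,0,1,255],
  [1.3,-7.8,0,0,0,1,255],
])

```text
clock: 24.5
position: [0.5234, -0.0049, 0.0893]
tool_rot: [3.142, -0.001, 0.693]
force: [-10.3, -4.6, 24.0]
grip_width: 0.0229
```

Emit:
carry_out([
  [1.3,-7.8,0,0,0,1,255],
  [1.3,-7.8,0,0,0,1,255],
  [1.3,-7.8,0,0,0,1,255],
  [1.3,-7.8,0,0,0,1,255],
  [1.3,-7.8,0,0,0,1,255],
])

```text
clock: 24.92
position: [0.5105, 0.033, 0.0893]
tool_rot: [-3.14, -0.0, 0.17]
force: [-15.6, -1.5, 29.6]
grip_width: 0.0226
```

Emit:
carry_out([
  [1.4,-7.8,0,0,0,1,255],
  [1.4,-7.8,0,0,0,1,255],
  [1.4,-7.8,0,0,0,1,255],
  [1.4,-7.8,0,0,0,1,255],
  [1.4,-7.8,0,0,0,1,255],
])

```text
clock: 25.33
position: [0.5186, 0.0723, 0.0893]
tool_rot: [-3.139, 0.002, -0.353]
force: [-17.1, 3.4, 32.5]
grip_width: 0.023
```

```bash
python3 look.py
python3 - <<'E'
from workcell import bot
from h import *
f=bot.grab_frame("top");P=cloud(f);c=f["color"].astype(int)
for t in(np.load("top0.npz"),f):
    P=cloud(t);c=t["color"].astype(int);a=np.radians(-12.2)
    L=(P[...,:2]-[.5868,.0379])@np.array([[np.cos(a),-np.sin(a)],[np.sin(a),np.cos(a)]])
    m=(c.min(-1)>170)&(abs(L[...,0]-.16)<.025)&(P[...,2]>.042)&(P[...,2]<.06)
    y=L[m][:,1];print("profile y",np.percentile(y,[1,99]),m.sum())
cv2.imwrite("pics/t2.png",cv2.resize(f["color"][110:260,235:395,::-1],None,fx=4,fy=4,interpolation=cv2.INTER_CUBIC))
E
```

```text
25.33 q7 -1.2150743271268816 [0.5186 0.0723 0.0893] yawdeg -20.216758924492574 [-17.0802   3.3821  32.4623] 0.023042233500200585
scene 97 [0.5239 0.0697 0.135 ] world bearing 155.39341180290438
scene 74 [0.6556 0.0061 0.135 ] world bearing -26.812994978733197
top 59 [0.6517 0.0053 0.135 ] world bearing -28.730569502873173
profile y [-0.1013  0.0444] 579
profile y [-0.1317  0.0136] 587
```

View pics/t2.png

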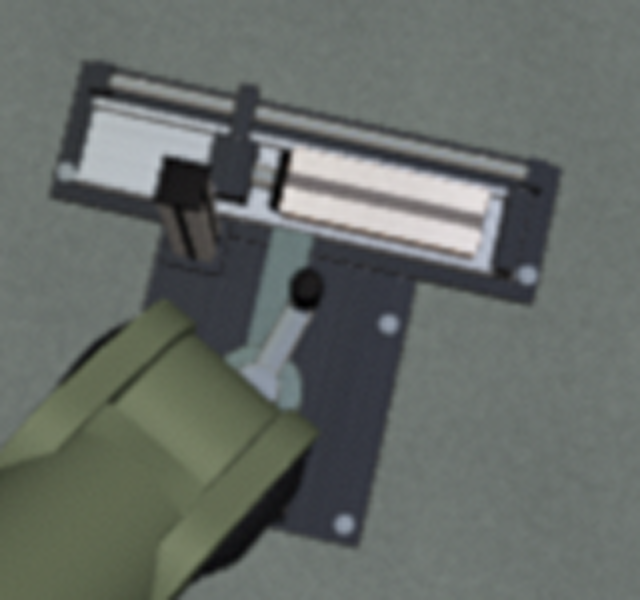

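The top view shows the profile at (385,205) about 9 mm short of the stop, with the pad touching its end at (283,180). By dead reckoning the crank angle is about 9.6 rad. The last stroke needs about 138° to reach about 12.0.

Emit:
carry_out([
  [0,0,0,0,0,0,110],
  [0,0,0,0,0,0,110],
  [0,0,-25,0,0,0,110],
  [0,0,-25,0,0,0,110],
  [0,0,-25,0,0,0,110],
])

```text
clock: 25.9
position: [0.5195, 0.0711, 0.1641]
tool_rot: [-3.141, 0.0, -0.348]
force: [0.3, -0.2, -0.1]
grip_width: 0.0485
```

Emit:
carry_out([
  [-0.6,7.9,0,0,0,-1,110],
  [-0.6,7.9,0,0,0,-1,110],
  [-0.6,7.9,0,0,0,-1,110],
  [-0.6,7.9,0,0,0,-1,110],
  [-0.6,7.9,0,0,0,-1,110],
])

```text
clock: 26.32
position: [0.5113, 0.0328, 0.1633]
tool_rot: [-3.141, -0.001, 0.181]
force: [0.4, -0.1, -0.5]
grip_width: 0.0487
```

Emit:
carry_out([
  [-0.6,7.9,0,0,0,-1,110],
  [-0.6,7.9,0,0,0,-1,110],
  [-0.6,7.9,0,0,0,-1,110],
  [-0.6,7.9,0,0,0,-1,110],
  [-0.6,7.9,0,0,0,-1,110],
])

```text
clock: 26.73
position: [0.5235, -0.0047, 0.1633]
tool_rot: [3.142, -0.001, 0.705]
force: [0.1, -0.7, 0.3]
grip_width: 0.0486
```

Emit:
carry_out([
  [-0.6,7.9,0,0,0,-1,110],
  [-0.6,7.9,0,0,0,-1,110],
  [-0.6,7.9,0,0,0,-1,110],
  [-0.6,7.9,0,0,0,-1,110],
  [-0.6,7.9,0,0,0,-1,110],
])

```text
clock: 27.15
position: [0.5527, -0.0311, 0.1634]
tool_rot: [3.141, -0.001, 1.228]
force: [-0.5, 0.5, -0.2]
grip_width: 0.0485
```

Emit:
carry_out([
  [-0.6,7.9,0,0,0,-1,110],
  [-0.6,7.9,0,0,0,-1,110],
  [-0.6,7.9,0,0,0,-1,110],
  [-0.6,7.9,0,0,0,-1,110],
  [-0.6,7.9,0,0,0,-1,110],
])

```text
clock: 27.57
position: [0.591, -0.0394, 0.1633]
tool_rot: [3.141, -0.0, 1.751]
force: [0.1, -0.2, -0.5]
grip_width: 0.0485
```

Emit:
carry_out([
  [-0.6,7.9,0,0,0,-1,110],
  [-0.6,7.9,0,0,0,-1,110],
  [-0.6,7.9,0,0,0,-1,110],
  [-0.6,7.9,0,0,0,-1,110],
  [-0.6,7.9,0,0,0,-1,110],
])

```text
clock: 27.98
position: [0.6283, -0.0273, 0.1634]
tool_rot: [3.141, 0.0, 2.275]
force: [-0.6, -0.6, -0.7]
grip_width: 0.0485
```

Emit:
carry_out([
  [-0.6,7.9,0,0,0,-1,110],
  [-0.6,7.9,0,0,0,-1,110],
  [-0.6,7.9,0,0,0,-1,110],
  [-0.6,7.9,0,0,0,-1,110],
  [-0.6,7.9,0,0,0,-1,110],
])

```text
clock: 28.4
position: [0.6546, 0.0019, 0.1633]
tool_rot: [3.141, 0.001, 2.799]
force: [-0.6, 0.6, 0.5]
grip_width: 0.0484
```

Run:
```python
from look import crank
from h import *
s=crank();print(totool(np.array([.6537,.0045,.087])-s["position"],s["tool_rot"][2]))
```

```text
28.4 q7 1.3140539760724732 [0.6546 0.0019 0.1633] yawdeg 160.34525836883972 [-0.6006  0.593   0.4758] 0.0484185367758906
scene 61 [0.5249 0.0754 0.135 ] world bearing 150.78921201642325
scene 74 [0.6559 0.005  0.135 ] world bearing -27.4463470626978
[ 1.7172  2.147  76.3343]
```

Emit:
carry_out([
  [1.5,2,30,0,0,0,110],
  [0,0,30,0,0,0,110],
  [0,0,14,0,0,0,110],
  [0,0,0,0,0,0,110],
  [0,0,0,0,0,0,255],
])

```text
clock: 28.92
position: [0.6534, 0.0037, 0.0892]
tool_rot: [-3.141, -0.0, 2.792]
force: [0.5, 0.3, 0.3]
grip_width: 0.0379
```

Emit:
carry_out([
  [0,0,0,0,0,0,255],
  [0,0,0,0,0,0,255],
  [0,0,0,0,0,0,255],
  [0,0,0,0,0,0,255],
])

```text
clock: 29.25
position: [0.6543, 0.0038, 0.0905]
tool_rot: [3.141, 0.002, 2.793]
force: [-2.0, -1.2, 9.4]
grip_width: 0.0229
```

Emit:
carry_out([
  [1.3,-7.7,-0.1,0,0,1,255],
  [1.3,-7.7,-0.1,0,0,1,255],
  [1.3,-7.7,-0.1,0,0,1,255],
  [1.3,-7.7,-0.1,0,0,1,255],
  [1.3,-7.7,-0.1,0,0,1,255],
])

```text
clock: 29.67
position: [0.6283, -0.0254, 0.0905]
tool_rot: [3.14, 0.001, 2.265]
force: [-1.1, -1.3, 1.3]
grip_width: 0.0233
```

Emit:
carry_out([
  [1.3,-7.7,-0.1,0,0,1,255],
  [1.3,-7.7,-0.1,0,0,1,255],
  [1.3,-7.7,-0.1,0,0,1,255],
  [1.3,-7.7,-0.1,0,0,1,255],
  [1.3,-7.7,-0.1,0,0,1,255],
])

```text
clock: 30.08
position: [0.5911, -0.0377, 0.0906]
tool_rot: [3.141, 0.001, 1.741]
force: [-0.5, -2.6, -5.2]
grip_width: 0.0233
```

Emit:
carry_out([
  [1.3,-7.8,-0.1,0,0,1,255],
  [1.3,-7.8,-0.1,0,0,1,255],
  [1.3,-7.8,-0.1,0,0,1,255],
  [1.3,-7.8,-0.1,0,0,1,255],
  [1.3,-7.8,-0.1,0,0,1,255],
])

```text
clock: 30.5
position: [0.5523, -0.0296, 0.0906]
tool_rot: [3.141, 0.0, 1.217]
force: [1.3, -2.9, -14.5]
grip_width: 0.0228
```

Emit:
carry_out([
  [1.4,-7.8,-0.1,0,0,1,255],
  [1.4,-7.8,-0.1,0,0,1,255],
  [1.4,-7.8,-0.1,0,0,1,255],
])

```text
clock: 30.75
position: [0.533, -0.0155, 0.0907]
tool_rot: [-3.142, 0.0, 0.903]
force: [2.2, -3.8, -18.4]
grip_width: 0.0234
```

```bash
cat > prof.py <<'E'
from look import *
crank();f=bot.grab_frame("top")
P=cloud(f);c=f["color"].astype(int);a=np.radians(-12.2)
L=(P[...,:2]-[.5868,.0379])@np.array([[np.cos(a),-np.sin(a)],[np.sin(a),np.cos(a)]])
b=abs(L[...,0]-.16)<.02
m=(c.min(-1)>170)&b&(P[...,2]>.042)&(P[...,2]<.06);print("profile y",np.percentile(L[m][:,1],[1,99]))
m=b&(c.max(-1)<90)&(L[...,1]<.1)&(P[...,2]>.028);ys=L[m][:,1];print("dark -y (stop) max",ys[ys<-.1].max() if (ys<-.1).any() else 0,"dark +y (pad..) hist",np.histogram(ys[(ys>-.02)],np.arange(-.02,.1,.005))[0])
cv2.imwrite("pics/"+sys.argv[1],cv2.resize(f["color"][125:245,240:390,::-1],None,fx=5,fy=5,interpolation=cv2.INTER_CUBIC))
E
python3 prof.py t3.png
```

```text
30.75 q7 -0.05340289162551484 [ 0.533  -0.0155  0.0907] yawdeg 51.73899921631698 [  2.2429  -3.7813 -18.398 ] 0.023379585433172645
scene 92 [ 0.5362 -0.0094  0.135 ] world bearing -134.93163647372327
scene 69 [0.6428 0.0935 0.135 ] world bearing 42.986279497903325
top 58 [0.6402 0.0923 0.135 ] world bearing 43.64677982134394
profile y [-0.143   0.0014]
dark -y (stop) max -0.14674449594286645 dark +y (pad..) hist [ 0  0  0  0  2 21 15  1  0  1 26 21 23 22 23 21 11  0  0  0  0  0  0]
```

View pics/t3.png

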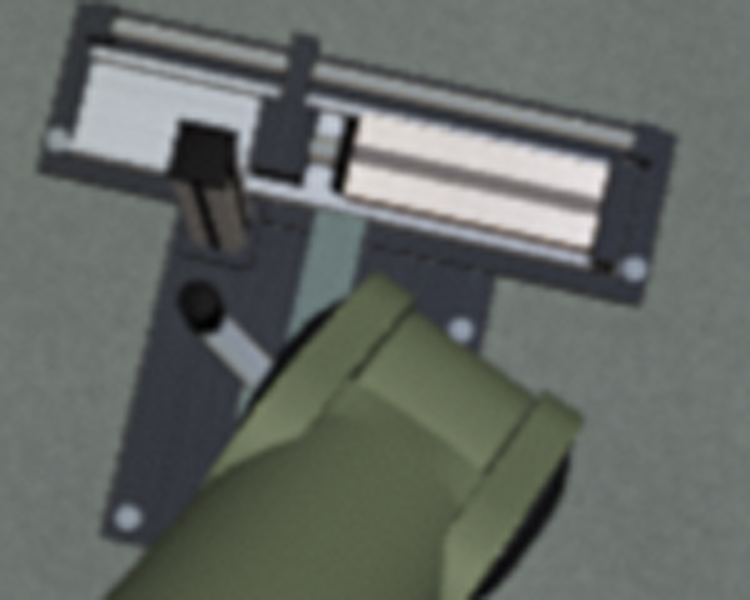

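The profile end at (603,205) now meets the stop. That is about 11.5 rad, so I'll add 30° more to compress the spring clearly, then release.

Emit:
carry_out([
  [1.4,-7.8,0.2,0,0,1,255],
  [1.4,-7.8,0.2,0,0,1,255],
  [1.4,-7.8,0.2,0,0,1,255],
  [1.4,-7.8,0.2,0,0,1,255],
  [1.4,-7.8,0.2,0,0,1,255],
])

```text
clock: 31.32
position: [0.5137, 0.0183, 0.0905]
tool_rot: [-3.141, -0.0, 0.38]
force: [-7.4, -4.8, 12.4]
grip_width: 0.0234
```

Emit:
carry_out([
  [0,0,0,0,0,0,255],
  [0,0,0,0,0,0,110],
  [0,0,0,0,0,0,110],
  [0,0,-25,0,0,0,110],
  [0,0,-30,0,0,0,110],
])

```text
clock: 31.73
position: [0.5135, 0.0187, 0.1446]
tool_rot: [-3.141, 0.002, 0.386]
force: [0.4, -0.0, 0.3]
grip_width: 0.0487
```

Emit:
carry_out([
  [0,0,-35,0,0,0,110],
  [0,0,-35,0,0,0,110],
  [0,0,-35,0,0,0,110],
  [0,0,-15,0,0,0,110],
  [0,0,0,0,0,0,110],
])

```text
clock: 32.15
position: [0.5156, 0.0186, 0.268]
tool_rot: [3.142, -0.005, 0.386]
force: [-0.3, 0.5, -0.2]
grip_width: 0.0488
```

```bash
python3 prof.py t4.png
python3 - <<'E'
from workcell import bot
from h import *
f=bot.grab_frame("scene");P=cloud(f);z=P[...,2];m=(np.hypot(P[...,0]-.565,P[...,1]+.393)<.1)
for lo in(.1,.14,.18):
    k=m&(z>lo)&(z<lo+.02);print(lo,k.sum(),np.nanmean(P[k],0) if k.any() else 0)
k=(np.hypot(P[...,0]-.565,P[...,1]+.393)<.05)&(z>.083)&(z<.097);print("rim",cv2.minEnclosingCircle((P[k][:,:2]*1000).astype(np.float32)))
cv2.imwrite("pics/s4.png",cv2.resize(f["color"][100:360,170:520,::-1],None,fx=2.25,fy=2.25,interpolation=cv2.INTER_CUBIC))
E
```

```text
32.15 q7 -0.7164761372816912 [0.5156 0.0186 0.268 ] yawdeg 22.12970618632311 [-0.2734  0.4962 -0.2019] 0.04875213506922635
scene 57 [0.5172 0.0219 0.135 ] world bearing -164.5838513654452
profile y [-0.1441  0.0004]
dark -y (stop) max -0.14664116484904538 dark +y (pad..) hist [ 0  0  0  0  7 22 10  0  0 17 23 22 22 21 22 17  0  0  0  0  0  0  0]
0.1 25 [ 0.5696 -0.3903  0.1091]
0.14 28 [ 0.5695 -0.3905  0.1508]
0.18 39 [ 0.568  -0.3909  0.191 ]
rim ((566.6140747070312, -393.9239807128906), 36.26459503173828)
```

View pics/s4.png

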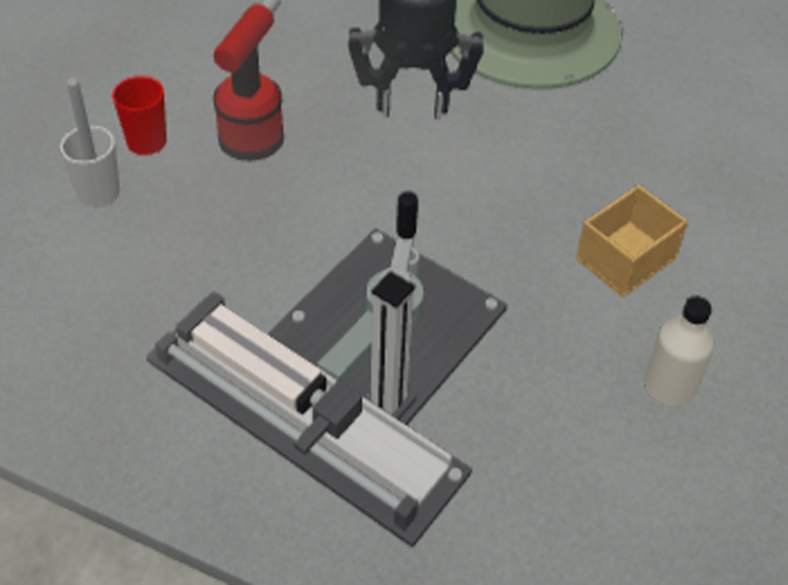

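```bash
python3 -c "
from workcell import bot
print(bot.job_done())"
```

```text
the job is handed in; nothing more can be done
None
```

The job is done and handed in at about 32 s of the 72 s allowed. I pulled the pin out of its socket and stood it in the aluminium cup. Then I turned the crank clockwise in four grip strokes, about 678° in all, to an angle of about 12.0 rad, and left the gripper raised and clear of everything.

- **Pin and cup:** the pin stands upright in the cup. The cup's rim is within about 2 mm of where it started, which is camera noise.
- **Profile:** it moved about 43 mm, and its end lies at the stop's face to within about 2.5 mm, the camera's resolution. During the last 30° of turning it moved no more than about 1 mm while the slide moved about 3 mm. The gap between pad and slide shrank, so I take the spring to be compressed.
- **Bystanders:** the rivet gun, bottle and carton look untouched in the last picture; I did not measure their positions.
- **Forces:** the largest force component I read was about 32 N, vertical at the wrist near the end of the third stroke. I corrected the height for the last stroke.

No check failed. I did not measure the pad's pressing force; with contact at about 11.0 rad, the spring rate gives roughly 2.5 N.

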